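Fit the label-roll cradle and fetch its spindle out of the covered tray

ROBOT

A 7-joint arm with a two-finger parallel gripper is mounted at the origin on the work surface. World frame = base frame: x ahead of the robot, y to its left, z up, the work surface at z = 0. Lengths are in m, angles in rad, forces in N, time in s.
With the tool pointing down it reaches from about 0.4 to 0.85 m from the base axis. Payload 10.4 kg.
Tool frame: the origin (TCP) lies at the centre of the arm's flange, where the gripper is bolted on; the fingertips stand 182 mm ahead of it and the grasp point (between the pads) lies 164 mm ahead of it (r.tip_reach is the distance from the TCP to the fingertips, in m); z points along the fingers, y is the direction in which the jaws open and shut (so a half turn about z gives the same grasp; the last joint's range is limited). The gripper opens to 87 mm and grips with 3 to 60 N. Pads are 19 mm wide; open, the fingers measure 117 mm over their backs; the gripper's body (75 mm by 190 mm) begins 51 mm behind the grasp point.
Start: joints at [-1.301, 0.332, -0.065, 1.46, 0.022, 1.35, -0.088], TCP at [0.18, 0.598, 0.405] pointing down, gripper open.
Joint ranges: [-2.6, 2.6], [-0.5, 2.12], [-1.47, 1.34], [0.16, 2.42], [-1.27, 4.41], [0.06, 2.06], [-2.6, 2.6]. Speed limits (rad/s): [2.22, 2.22, 2.79, 2.79, 3.14, 3.14, 3.14].

INTERFACE

Orientations are given as a unit quaternion [x, y, z, w].
In Python, from bench import r gives the robot as it stands. The module is installed in compiled form; this text tells all that it offers.
- The arm moves only by the shell command python3 -m pendant 'ROWS' [OPENING] [FORCE]. ROWS is JSON, a list of rows, each an object with "xyz": the shift along the tool's x, y, z in mm, a list of three; "angular": the turn, a rotation vector about the tool's x, y, z in degrees, a list of three. A call has exactly 5 rows; each row shifts and turns the commanded pose from where the row before left it, along the tool's axes as they then stand; what a row does not reach is not made up. A row lasts 1/8 s, in which the tool goes at most 62.5 mm and 10.7 degrees, less where a joint would pass 70% of its speed; a pose out of reach is approached as far as the arm can. A call is refused whole if a number of a shift passes 62.5 or a number of a turn 10.7, either way. A call with a gripper value outside its range is refused whole. OPENING is the opening, from 0 (shut) to 1 (fully open), set as the call begins (- or left out, the last holds). The fingers move at their own pace and stop on an object; FORCE is the grip in N (left out, the last holds). Time passes only in rows, so rows that do not move let the fingers close, or fill a call up. It gives the time, the measured TCP pose, the force and the opening at its end, in the units of the state.
- r.get_state(): the state, without advancing time (a new reading comes with each control period).
- r.read_camera(name): name is "side" or "top" or "wrist"; returns a dict with "frame" (420x560x3 uint8, red, green, blue), "camera_matrix" (3x3 intrinsics, pixels), "D" ([k1, k2, p1, p2, k3] as OpenCV has them; the pictures are not rectified), "T" (4x4, takes a point from camera to world coordinates). Camera axes: x right, y up, looking along -z (the intrinsics and any distortion apply to the point x, -y, -z); pixel columns grow to the right and rows downward; lengths in m; the calibration is good to about 2 mm. A picture is of the moment at which its call begins. There is no depth.
- r.sign_off(): hands the job in, once; it reports no verdict.
The state is a dict: "t": time; "joint_positions": joint angles; "dq": joint speeds; "joint_torque": joint torques, N m; "eef_pos": TCP position; "tcp_rot": TCP orientation; "contact_force": force on the tool from outside, world axes, zero at the start; "torque": the same for the moment, N m; "opening": finger opening in m.
Only numpy, scipy, OpenCV 4.12 (cv2) and the standard library are available. Lean on these libraries where they do the work, as an engineer would, in place of code of your own. Each camera call takes 0.05 s, during which the arm holds its last target. There are 200 camera calls.

TASK

Get the label-roll stand ready for a new roll: first pick up the green cradle by its yellow fin and seat it fully down on the black base, both brass pegs through its holes, and let go of it. Then take the long bar (the roll's spindle) out of the blue tray, tilting it to bring it out end first because it is longer than the gap between the covers, and carry it over the seated cradle. Finish while still holding it there, still and level, along the line of the cradle's notches and centred about a hand's breadth (10 cm) above the cradle, touching nothing but the gripper; leave the other things on the bench where they are.

Things in the scene. Friction and masses are not known exactly. Their poses are not given: they have to be found in the camera images.
- cradle_mid (a point): Grip point of the loose cradle (about 350 g), on its middle axis 36 mm above its underside, near the top of its yellow fin (16 mm thick in x, 60 mm long in y, from 12 to 50 mm above the underside). Axes are the cradle's, z up. When seated it lies 36 mm straight above point base_top.
- cradle: Cradle: green plate 70 (x) x 160 (y) x 12 mm, two 16 mm through holes at y = +-55 mm, x = 0; at each end (y = +-70 to +-80 mm) a green cheek 60 mm wide and 50 mm high, with two prongs up to 72 mm that leave a 26 mm wide notch at x = 0. Fits the base either way round. Origin: centre of its underside.
- base_top (a point): Centre of the top face of the black base, 20 mm above the bench, z up. Two brass pegs, 12 mm diameter, 24 mm high (the top 6 mm conical, 6 mm across at the tip) stand at y = +-55 mm from it. The seated cradle's plate rests on this face and its top is then 92 mm above the bench.
- base: Fixed black base block 80 (x) x 180 (y) x 20 mm with the two pegs on its y axis. Origin: centre of its underside, on the bench.
- tray: Fixed blue steel tray 150 (x) x 390 (y) x 64 mm, inside 140 x 380 mm, floor 4 mm above the bench. Two black ribs across the floor (15 mm wide, at y = +-85 mm, tops 16 mm above the bench) carry the spindle. Its two ends are covered (see point mouth). Origin: centre of its underside, on the bench; z up.
- mouth (a point): Centre of the tray's open mouth, 64 mm above the bench, axes as the tray's. The mouth is 220 mm long (y) and 140 mm wide (x). Beyond y = +-110 mm fixed covers 4 mm thick (60 to 64 mm above the bench), with yellow edge stripes, close the tray to its ends.
- spindle_mid (a point): Centre of the loose spindle (about 200 g), a straight square aluminium bar 20 (x) x 280 (y) x 20 mm with orange end caps; y runs along it. At the start it lies on the tray's ribs, centre 26 mm above the bench, nearly along the tray, both ends hidden some 20 to 40 mm under the covers.
- spindle: The spindle's body. Origin: centre of its underside.
- spindle_end_a (a point): Centre of the spindle's +y end face.
- spindle_end_b (a point): Centre of the spindle's -y end face.
- label_roll: Bystander: fat roll of white labels lying flat, 100 mm across, 60 mm high. Origin: centre of its underside.
- tape_gun: Bystander: blue packing-tape dispenser with a pale roll, about 60 x 240 x 95 mm. Origin: under its middle.
- tape_measure: Bystander: black and green tape measure, 68 x 40 x 62 mm. Origin: centre of its underside.
- carton: Bystander: closed cardboard carton, 150 x 210 x 120 mm. Origin: centre of its underside.
There are look-alikes about, which are no part of the job. Of the things like the cradle, leave any that is pink; of the rest the larger one is meant.

How it is judged:
By the outcome, as a careful person would: the job done as asked, in the order asked, and still so for the second after the job is handed in, while the arm keeps its last pose, push and grip.
It also fails if it takes over 64 s, if anything falls off the work surface, if the arm or the gripper's body presses on something with over 40 N, if the wrist force passes 120 N, or if a joint passes its speed limit or range.

## Working session

There is one attempt and no reset: what is moved stays moved. The work goes in short steps, Python scripts to look and compute and a shell command to move; the robot and the scene stay as the last step left them, time stands still between calls to the robot, and variables do not carry over. Pictures are saved under pics/ and viewed, about 8 in all and at most 12, crops included, and the job is handed in when it is done.

```bash
mkdir -p pics
python3 - <<'E'
from bench import r
import cv2,numpy as np,pickle
s=r.get_state();print(s)
ims={}
for n in ["top","side","wrist"]:
    c=r.read_camera(n);ims[n]=c
    cv2.imwrite(f"pics/{n}0.png",c["frame"][:,:,::-1]);print(n,c["camera_matrix"].tolist(),c["D"],np.round(c["T"],3).tolist())
pickle.dump(ims,open("ims0.pkl","wb"))
E
```

```text
{'t': 0.0, 'joint_positions': array([-1.30058625,  0.33288814, -0.06469178,  1.46092526,  0.02158863,
        1.34992547, -0.08849732]), 'dq': array([ 0.00082035,  0.00077323,  0.00136977, -0.00140653,  0.00177694,
       -0.00174743, -0.00052788]), 'joint_torque': array([-5.92360830e-04, -6.23257613e+01,  2.42740178e-02, -3.89897525e+01,
       -6.13807468e-02,  3.96725116e-02,  1.41967926e-04]), 'eef_pos': array([0.18036269, 0.5982776 , 0.40395124]), 'tcp_rot': array([ 1.45876082e-01,  9.89302604e-01, -7.21583409e-04, -7.64874383e-05]), 'contact_force': array([0.35323147, 0.87583096, 0.40656051]), 'torque': array([-0.06137596,  0.00530881, -0.01758322]), 'opening': 0.08719421905676111}
top [[392.79368160554554, 0.0, 270.4133761733577], [0.0, 392.79368160554554, 207.06802198281147], [0.0, 0.0, 1.0]] [-0.09040611  0.          0.          0.          0.        ] [[-0.025, 0.985, -0.172, 0.295], [-1.0, -0.028, -0.015, -0.038], [-0.019, 0.172, 0.985, 1.34], [0.0, 0.0, 0.0, 1.0]]
side [[449.39670046787717, 0.0, 282.36743508480646], [0.0, 449.39670046787717, 213.74201400493206], [0.0, 0.0, 1.0]] [-0.14014184  0.          0.          0.          0.        ] [[-0.963, 0.192, -0.19, 0.22], [-0.27, -0.642, 0.718, 1.145], [0.016, 0.742, 0.67, 1.153], [0.0, 0.0, 0.0, 1.0]]
wrist [[302.9238007302813, 0.0, 279.41073209295155], [0.0, 302.9238007302813, 204.55858679012763], [0.0, 0.0, 1.0]] [-0.00187627  0.          0.          0.          0.        ] [[0.288, -0.925, -0.247, 0.111], [0.958, 0.278, 0.077, 0.617], [-0.002, -0.259, 0.966, 0.384], [0.0, 0.0, 0.0, 1.0]]
```

View pics/top0.png

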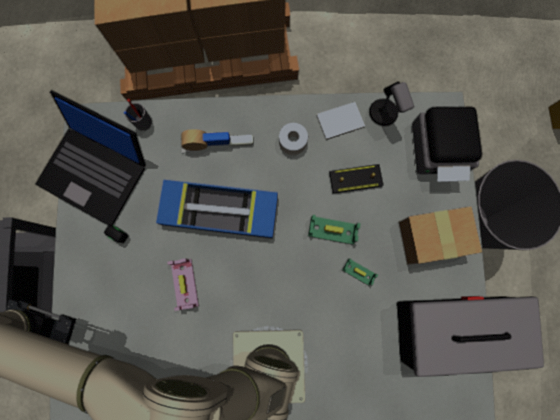

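View pics/side0.png

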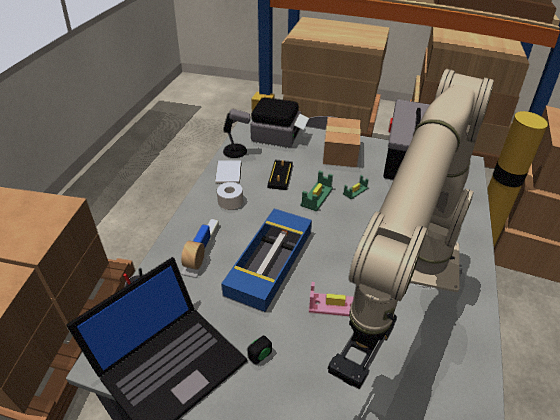

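Top view: the green cradle is at about (333,230), with a small green look-alike at (360,272) and a pink one at (184,285). The base is at (356,179), and the tray and spindle are at (218,209). Next I measure all of them.

```bash
cat > h.py <<'E'
import cv2,numpy as np
from scipy.spatial.transform import Rotation as R
def ray(c,px):
    u=cv2.undistortPoints(np.float64(px).reshape(-1,1,2),c["camera_matrix"],np.array(c["D"])).reshape(-1,2)
    d=np.c_[u[:,0],-u[:,1],-np.ones(len(u))]@c["T"][:3,:3].T
    return c["T"][:3,3],d
def onz(c,px,z):
    o,d=ray(c,px);return o+d*((z-o[2])/d[:,2])[:,None]
def proj(c,P):
    q=(np.atleast_2d(P)-c["T"][:3,3])@c["T"][:3,:3]
    return cv2.projectPoints(q*[1,-1,-1],np.zeros(3),np.zeros(3),c["camera_matrix"],np.array(c["D"]))[0].reshape(-1,2)
def blobs(m,amin=4):
    n,l,s,ce=cv2.connectedComponentsWithStats(m.astype(np.uint8))
    out=[]
    for i in range(1,n):
        if s[i,4]>=amin:
            ct=np.argwhere(l==i)[:,::-1].astype(np.float32)
            out.append((s[i,4],ce[i],cv2.minAreaRect(ct)))
    return sorted(out,key=lambda b:-b[0])
def hsv(c): return cv2.cvtColor(c["frame"],cv2.COLOR_RGB2HSV)
E
python3 - <<'E'
from h import *;import pickle
ims=pickle.load(open("ims0.pkl","rb"))
for n in["top","side"]:
    c=ims[n];h=hsv(c);H,S,V=[h[...,i].astype(int) for i in range(3)]
    print(n)
    ye=(H>20)&(H<35)&(S>130)&(V>60)
    gr=(H>50)&(H<85)&(S>90)&(V>30)
    for nm,m,z in(("yel",ye,.05),("grn",gr,.03)):
        for a,ce,q in blobs(m,5):
            if (n=="top" and 150<ce[0]<400 and 140<ce[1]<310) or (n=="side" and 200<ce[0]<380 and 150<ce[1]<320):
                print(nm,a,ce.round(1),np.round(q[1],1),round(q[2]),onz(c,ce,z).round(3)[0])
c=ims["top"];cv2.imwrite("pics/a.png",np.hstack([cv2.resize(c["frame"][150:250,300:400],None,fx=4,fy=4,interpolation=2),cv2.resize(c["frame"][160:260,150:290][:, 20:120],None,fx=4,fy=4,interpolation=2)])[:,:,::-1])
E
```

```text
top
yel 107 [250.9 211.7] [ 2.8 39.4] 7 [0.507 0.047 0.05 ]
yel 101 [181.9 203.7] [ 3.2 39.5] 8 [0.54 0.28 0.05]
yel 93 [333.4 229. ] [17.7  5.3] 11 [ 0.441 -0.224  0.05 ]
yel 92 [357.7 186.9] [ 2.4 39.5] 82 [ 0.581 -0.314  0.05 ]
yel 85 [182.2 284. ] [16.7  4.9] 82 [0.273 0.276 0.05 ]
yel 75 [354.9 168.7] [ 1.8 38.5] 82 [ 0.645 -0.309  0.05 ]
yel 41 [359.1 271.6] [11.7  3.3] 31 [ 0.299 -0.301  0.05 ]
yel 8 [373.1 173.9] [2. 2.] 90 [ 0.625 -0.369  0.05 ]
yel 5 [341.6 178.8] [2. 1.] 90 [ 0.61  -0.261  0.05 ]
grn 716 [333.1 230.2] [48.5 20.3] 10 [ 0.439 -0.226  0.03 ]
grn 293 [359.2 272.3] [32.4 12.6] 30 [ 0.297 -0.306  0.03 ]
side
yel 184 [335.4 299.3] [18.8 10.1] 6 [0.274 0.293 0.05 ]
yel 128 [253.6 273.5] [41.4  3.1] 20 [0.545 0.265 0.05 ]
yel 81 [283.6 227. ] [37.6  2.3] 17 [0.51 0.03 0.05]
yel 58 [317.4 188.8] [ 6.7 11.6] 34 [ 0.441 -0.216  0.05 ]
yel 36 [287.6 173.4] [ 1.5 20.6] 14 [ 0.579 -0.278  0.05 ]
yel 35 [355.7 187.1] [ 5.  10.1] 59 [ 0.298 -0.271  0.05 ]
yel 33 [272.1 171.8] [ 1.5 19.9] 16 [ 0.643 -0.27   0.05 ]
grn 487 [317.1 193.5] [21.8 42.1] 36 [ 0.44  -0.211  0.03 ]
grn 178 [356.2 189. ] [13.7 27.2] 58 [ 0.296 -0.284  0.03 ]
```

View pics/a.png

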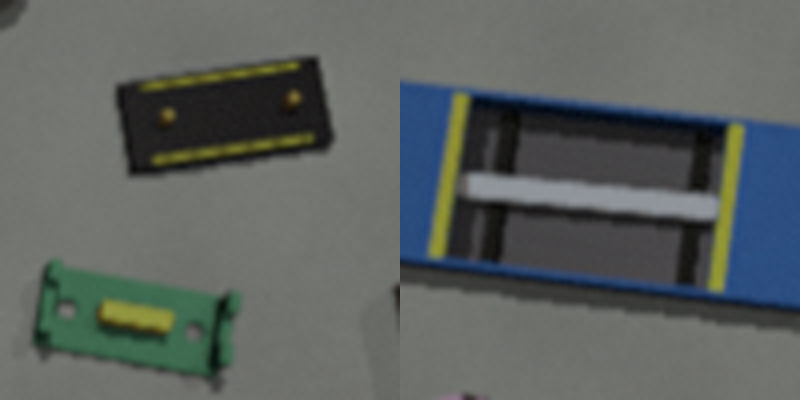

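```bash
python3 -m pendant '[{"xyz":[-58,-10,0],"angular":[0,0,5.5]},{"xyz":[-58,-10,0],"angular":[0,0,5.5]},{"xyz":[-58,-10,0],"angular":[0,0,5.5]},{"xyz":[-58,-10,0],"angular":[0,0,5.5]},{"xyz":[-58,-10,0],"angular":[0,0,5.5]}]' 1 30
python3 -m pendant '[{"xyz":[-55,-10,0],"angular":[0,0,5.5]},{"xyz":[-55,-10,0],"angular":[0,0,5.5]},{"xyz":[-55,-10,0],"angular":[0,0,5.5]},{"xyz":[-55,-10,0],"angular":[0,0,5.5]},{"xyz":[-55,-10,0],"angular":[0,0,5.5]}]'
python3 -m pendant '[{"xyz":[-51,-10,0],"angular":[0,0,5.5]},{"xyz":[-51,-10,0],"angular":[0,0,5.5]},{"xyz":[-51,-10,0],"angular":[0,0,5.5]},{"xyz":[-51,-10,0],"angular":[0,0,5.5]},{"xyz":[-51,-10,0],"angular":[0,0,5.5]}]'
python3 - <<'E'
from h import *;import pickle
c=pickle.load(open("ims0.pkl","rb"))["top"]
yaw=lambda v:np.degrees(np.arctan2(v[1],v[0]))%180
h=hsv(c);H,S,V=[h[...,i].astype(int) for i in range(3)]
ye=(H>20)&(H<35)&(S>130)&(V>60)
for nm,z,x,y in(("cradle",.05,333,229),):
  for a,ce,q in blobs(ye,50):
    if np.hypot(*(ce-[x,y]))<5:
      t=np.radians(q[2]);p=onz(c,[ce,ce+10*np.array([np.cos(t),np.sin(t)])],z);print(nm,p[0],yaw(p[1]-p[0]))
p=onz(c,[[373.1,173.9],[341.6,178.8]],.044);print("base",p.mean(0),yaw(p[0]-p[1]))
p=onz(c,[[250.9,211.7],[181.9,203.7]],.064);print("mouth",p.mean(0),yaw(p[0]-p[1]))
al=(S<45)&(V>140);al[:180]=0;al[240:]=0;al[:,:180]=0;al[:,260:]=0
a,ce,q=blobs(al,20)[0];print(a,ce,q)
E
```

```text
t: 0.78
eef_pos: [0.4128, 0.4192, 0.4045]
tcp_rot: [0.378, 0.926, -0.0, -0.0]
contact_force: [1.1, 0.3, -0.4]
opening: 0.0871
t: 1.4
eef_pos: [0.5264, 0.1667, 0.4045]
tcp_rot: [0.588, 0.809, -0.0, -0.0]
contact_force: [1.1, -0.6, -0.4]
opening: 0.0869
t: 2.02
eef_pos: [0.5081, -0.0901, 0.4046]
tcp_rot: [0.763, 0.646, 0.0, -0.0]
contact_force: [1.0, 0.7, 0.0]
opening: 0.087
cradle [ 0.44112907 -0.22443044  0.05      ] 76.94485536308075
base [ 0.61910431 -0.31651493  0.044     ] 97.48652134033588
mouth [0.5209452  0.16125837 0.064     ] 81.74063194087684
264 [218.01136364 208.59848485] ((217.99649047851562, 208.53736877441406), (60.580078125, 4.376793384552002), 5.389311790466309)
```

```bash
python3 -m pendant '[{"xyz":[-48,-14.5,25],"angular":[0,0,1.2]},{"xyz":[-48,-14.5,25],"angular":[0,0,1.2]},{"xyz":[-48,-14.5,25],"angular":[0,0,1.2]},{"xyz":[0,0,0],"angular":[0,0,0]},{"xyz":[0,0,0],"angular":[0,0,0]}]'
cat >> h.py <<'E'
def st():
    from bench import r
    s=r.get_state();Rm=R.from_quat(s["tcp_rot"]).as_matrix()
    return s,Rm,s["eef_pos"]+Rm@[0,0,.164]
def snap(n,f):
    from bench import r
    import pickle
    c=r.read_camera(n);cv2.imwrite(f"pics/{f}.png",c["frame"][:,:,::-1]);pickle.dump(c,open(f+".pkl","wb"));return c
def yaw(v):return np.degrees(np.arctan2(v[1],v[0]))
E
python3 - <<'E'
from h import *
c=snap("wrist","w1");s,Rm,g=st();print(g,yaw(Rm[:,1]),c["T"].round(3).tolist())
E
```

```text
t: 2.65
eef_pos: [0.4401, -0.2215, 0.3299]
tcp_rot: [0.782, 0.624, 0.0, -0.0]
contact_force: [0.6, 0.2, 0.3]
opening: 0.0872
[ 0.4405402  -0.22107725  0.16607852] -12.783720251286118 [[0.975, 0.215, 0.056, 0.454], [-0.222, 0.942, 0.252, -0.154], [0.001, -0.258, 0.966, 0.31], [0.0, 0.0, 0.0, 1.0]]
```

View pics/w1.png

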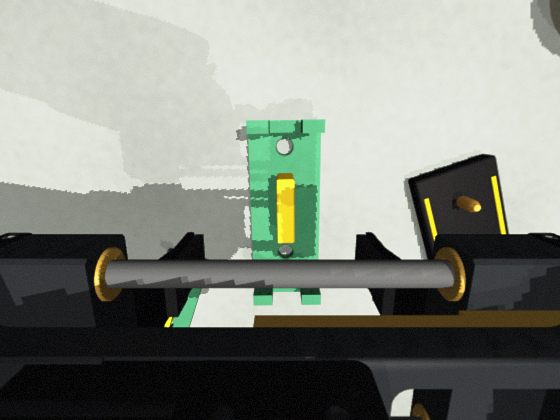

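The cradle sits between the open fingers, with holes at about (284,146) and (286,251). One base peg shows at (468,204). I'll refine the cradle pose from the holes and the fin.

Run:
```python
from h import *;import pickle
c=pickle.load(open("w1.pkl","rb"));h=hsv(c);H,S,V=[h[...,i].astype(int) for i in range(3)]
ye=(H>20)&(H<35)&(S>130)&(V>60);gr=(H>45)&(H<90)&(S>60)
for a,ce,q in blobs(ye,20):print("y",a,ce,q)
sub=~gr;sub[:, :255]=0;sub[:,315:]=0;sub[:135]=0;sub[255:]=0
for a,ce,q in blobs(sub&~ye,20):print("h",a,ce,q)
for row in (182,190,200,210,220,230,238):
    x=np.where(ye[row,255:320])[0]+255; b=np.where((V[row]>230)&ye[row])[0];gx=np.where(gr[row,235:340])[0]+235
    print(row,x.min(),x.max(),b.min() if len(b) else 0,b.max() if len(b) else 0,gx.min(),gx.max())
P=onz(c,[[284.3,146],[285.9,251]],.012);print(P,P.mean(0))
```

```text
y 1257 [285.32299125 207.61813842] ((285.0, 207.5), (69.0, 18.0), 90.0)
y 375 [498.02666667 204.71466667] ((498.01678466796875, 204.7617645263672), (60.01386642456055, 6.2562713623046875), 79.99201965332031)
y 235 [430.33617021 217.90212766] ((430.60406494140625, 218.73715209960938), (42.94244384765625, 5.744189262390137), 76.60750579833984)
y 71 [ 96.50704225 273.5915493 ] ((96.23361206054688, 272.93035888671875), (5.341609001159668, 24.444650650024414), 5.19442892074585)
y 62 [168.33870968 321.67741935] ((168.60000610351562, 321.3000183105469), (5.81377649307251, 11.627553939819336), 26.56505012512207)
y 51 [462.21568627 284.01960784] ((462.3528137207031, 283.0609130859375), (3.7048466205596924, 18.025503158569336), 4.085616588592529)
y 44 [476.93181818 207.86363636] ((476.5, 208.0), (6.0, 7.0), 90.0)
h 201 [283.98507463 146.07462687] ((284.0, 146.0), (16.0, 14.0), 90.0)
h 106 [285.03773585 249.45283019] ((285.0000305175781, 249.50003051757812), (10.60660171508789, 10.606600761413574), 45.0)
182 276 294 277 496 250 319
190 276 294 277 497 250 319
200 277 294 278 499 250 319
210 277 294 278 501 251 318
220 277 294 278 502 251 318
230 277 294 278 504 252 318
238 277 294 278 434 252 318
[[ 0.45425928 -0.17571894  0.012     ]
 [ 0.43201551 -0.28317387  0.012     ]] [ 0.4431374 -0.2294464  0.012    ]
```

```bash
python3 -m pendant '[{"xyz":[-7.5,4.5,20],"angular":[0,0,-1.1]},{"xyz":[0,0,40],"angular":[0,0,0]},{"xyz":[0,0,40],"angular":[0,0,0]},{"xyz":[0,0,28],"angular":[0,0,0]},{"xyz":[0,0,0],"angular":[0,0,0]}]'
python3 -m pendant '[{"xyz":[0,0,0],"angular":[0,0,0]},{"xyz":[0,0,0],"angular":[0,0,0]},{"xyz":[0,0,0],"angular":[0,0,0]},{"xyz":[0,0,0],"angular":[0,0,0]},{"xyz":[0,0,0],"angular":[0,0,0]}]' 0 45
python3 -m pendant '[{"xyz":[0,0,0],"angular":[0,0,0]},{"xyz":[0,0,0],"angular":[0,0,0]},{"xyz":[0,0,0],"angular":[0,0,0]},{"xyz":[0,0,0],"angular":[0,0,0]},{"xyz":[0,0,0],"angular":[0,0,0]}]'
python3 -c "
from h import *
s,Rm,g=st();print(g,yaw(Rm[:,1]),s['opening'],s['contact_force'])"
```

```text
t: 3.32
eef_pos: [0.4426, -0.229, 0.2005]
tcp_rot: [0.775, 0.632, -0.001, -0.001]
contact_force: [0.5, 0.1, 0.6]
opening: 0.0867
t: 3.95
eef_pos: [0.4424, -0.2303, 0.2019]
tcp_rot: [0.776, 0.631, 0.0, 0.0]
contact_force: [0.7, 0.9, 0.8]
opening: 0.0447
t: 4.58
eef_pos: [0.4425, -0.2303, 0.2017]
tcp_rot: [0.776, 0.631, 0.0, 0.0]
contact_force: [0.8, -0.8, -1.0]
opening: 0.0156
[ 0.4425018  -0.23033335  0.03771911] -11.774423203289674 0.015569841665146302 [ 0.81995204 -0.81395357 -1.0049176 ]
```

```bash
python3 -m pendant '[{"xyz":[0,0,-30],"angular":[0,0,0]},{"xyz":[0,0,-50],"angular":[0,0,0]},{"xyz":[0,0,-40],"angular":[0,0,0]},{"xyz":[-30,30,-40],"angular":[0,0,0]},{"xyz":[-40,35,-5],"angular":[0,0,0]}]'
python3 -m pendant '[{"xyz":[-40,35,0],"angular":[0,0,0]},{"xyz":[-36,30,0],"angular":[0,0,0]},{"xyz":[0,0,0],"angular":[0,0,-9.6]},{"xyz":[0,0,0],"angular":[0,0,-9.6]},{"xyz":[0,0,0],"angular":[0,0,0]}]'
python3 - <<'E'
from h import *
c=snap("wrist","w2");s,Rm,g=st();print(g,yaw(Rm[:,1]),s["opening"],s["contact_force"])
h=hsv(c);H,S,V=[h[...,i].astype(int) for i in range(3)]
ye=(H>10)&(H<35)&(S>110)&(V>60)
for a,ce,q in blobs(ye,20):print("y",a,ce,q)
E
```

```text
t: 5.2
eef_pos: [0.4932, -0.3123, 0.3698]
tcp_rot: [0.775, 0.632, 0.002, 0.002]
contact_force: [0.6, -0.2, -1.9]
opening: 0.0157
t: 5.82
eef_pos: [0.5397, -0.3999, 0.366]
tcp_rot: [0.66, 0.751, 0.0, -0.001]
contact_force: [0.6, 0.9, -2.6]
opening: 0.0159
[ 0.53962171 -0.39959511  0.20218909] 7.2097161461432275 0.015643278865718813 [-0.24385107 -0.22775648 -2.28567999]
y 5777 [276.70988402 315.82984248] ((247.49996948242188, 307.4999694824219), (402.99993896484375, 38.99999237060547), 0.0)
y 2781 [111.00071917 241.41675656] ((126.48554992675781, 242.567138671875), (31.61577796936035, 173.90342712402344), 88.09085083007812)
y 2179 [279.32170721 227.54290959] ((279.0, 226.5), (65.0, 34.0), 90.0)
y 1136 [52.52200704 73.12147887] ((52.51538848876953, 73.72307586669922), (28.155881881713867, 43.660221099853516), 29.744882583618164)
y 788 [399.58883249 120.59771574] ((399.2256164550781, 121.96951293945312), (5.963301658630371, 141.24192810058594), 6.340191841125488)
y 344 [324.13662791 274.74418605] ((323.3144226074219, 274.00531005859375), (52.12158203125, 9.596083641052246), 88.36341857910156)
y 342 [234.67836257 274.42690058] ((235.5, 274.0), (52.0, 9.0), 90.0)
y 216 [375.24074074  66.41666667] ((375.0769348144531, 66.61539459228516), (12.75810432434082, 19.414506912231445), 56.3099365234375)
y 214 [338.76635514  69.84579439] ((338.78314208984375, 70.04475402832031), (5.505305290222168, 38.28041458129883), 3.2704875469207764)
y 167 [365.7245509 179.4011976] ((365.7500305175781, 179.25001525878906), (15.55634880065918, 12.020814895629883), 45.0)
```

View pics/w2.png

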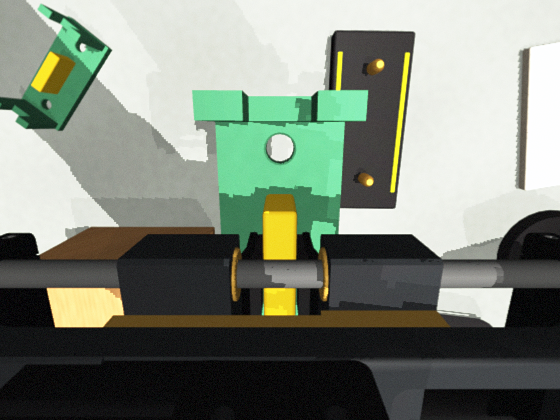

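The base's pegs are at (375,66) and (366,179), and the held cradle's front hole is at (280,148). I'll work out where both are.

Run:
```python
from h import *;import pickle
c=pickle.load(open("w2.pkl","rb"));h=hsv(c);H,S,V=[h[...,i].astype(int) for i in range(3)]
br=(H>10)&(H<28)&(S>110)&(V>50)
for x,y in((375,66),(366,179)):
    m=np.zeros_like(br);m[y-18:y+18,x-18:x+18]=br[y-18:y+18,x-18:x+18]
    a,ce,q=blobs(m,30)[0];pt=np.argwhere(m)[:,::-1];d=pt-[279,123];d=d/np.linalg.norm(d,axis=1)[:,None]
    u=np.array([x-279,y-123.]);u/=np.linalg.norm(u);t=(pt-ce)@u
    print(a,ce,t.min(),t.max(),"tip px",pt[t>t.max()-2].mean(0),onz(c,pt[t>t.max()-2].mean(0),.043)[0],onz(c,ce,.033)[0])
gr=(H>45)&(H<90)&(S>60);m=~gr;m[:, :255]=0;m[:,305:]=0;m[:130]=0;m[165:]=0
for a,ce,q in blobs(m,50):print("hole",a,ce,q[1],onz(c,ce,.1765))
s,Rm,g=st();print(g,"tool x yaw",yaw(Rm[:,0]),"expected hole",g+Rm@[.055,0,0])
for row in (200,205,208): 
    x=np.where((H[row,250:310]>18)&(H[row,250:310]<35)&(S[row,250:310]>130))[0]+250;print(row,x.min(),x.max(),onz(c,[x.mean(),row],.2145))
```

```text
181 [374.1878453  66.9558011] -8.75576190210335 10.6178402950582 tip px [382.58333333  61.91666667] [ 0.61595667 -0.26453087  0.043     ] [ 0.61183189 -0.26770247  0.033     ]
143 [364.90909091 178.90909091] -7.625769384847871 9.0175447858847 tip px [371.63636364 183.27272727] [ 0.62935429 -0.377234    0.043     ] [ 0.62473025 -0.37510284  0.033     ]
hole 604 [279.58278146 147.48509934] (27.0, 27.0) [[ 0.53059205 -0.34384002  0.1765    ]]
[ 0.53962171 -0.39959511  0.20218909] tool x yaw 97.20968729994293 expected hole [ 0.53271916 -0.34503     0.20224268]
200 265 293 [[ 0.53293493 -0.36404413  0.2145    ]]
205 264 294 [[ 0.53323219 -0.36634321  0.2145    ]]
208 264 295 [[ 0.53363541 -0.36770342  0.2145    ]]
```

```bash
python3 -m pendant '[{"xyz":[22,30,0],"angular":[0,0,0]},{"xyz":[22,30,0],"angular":[0,0,0]},{"xyz":[22.6,30.6,20],"angular":[0,0,0]},{"xyz":[0,0,40],"angular":[0,0,0]},{"xyz":[0,0,40],"angular":[0,0,0]}]'
python3 -m pendant '[{"xyz":[0,0,5],"angular":[0,0,0]},{"xyz":[0,0,0],"angular":[0,0,0]},{"xyz":[0,0,0],"angular":[0,0,0]},{"xyz":[0,0,0],"angular":[0,0,0]},{"xyz":[0,0,0],"angular":[0,0,0]}]'
python3 - <<'E'
from h import *
c=snap("wrist","w3");d=snap("side","s3");s,Rm,g=st();print(g,yaw(Rm[:,0]),s["opening"],s["contact_force"])
p=proj(d,[[.621,-.322,.05]])[0].astype(int);print(p)
a=cv2.resize(c["frame"][60:200,200:360],None,fx=3,fy=3,interpolation=2)
x,y=p;b=cv2.resize(d["frame"][y-40:y+30,x-40:x+40],None,fx=4,fy=4,interpolation=2)
cv2.imwrite("pics/c3.png",np.hstack([a[:280],b])[:,:,::-1])
E
```

```text
t: 6.5
eef_pos: [0.6215, -0.321, 0.2655]
tcp_rot: [0.661, 0.751, 0.0, 0.0]
contact_force: [-0.2, 0.1, -3.3]
opening: 0.0152
t: 7.12
eef_pos: [0.6212, -0.3222, 0.2625]
tcp_rot: [0.66, 0.751, 0.0, 0.0]
contact_force: [0.4, -0.4, -2.9]
opening: 0.0159
[ 0.62120342 -0.3220757   0.09803481] 97.41615906666372 0.015519913713046531 [ 0.15157844  0.22732816 -3.30396111]
[280 165]
```

View pics/c3.png

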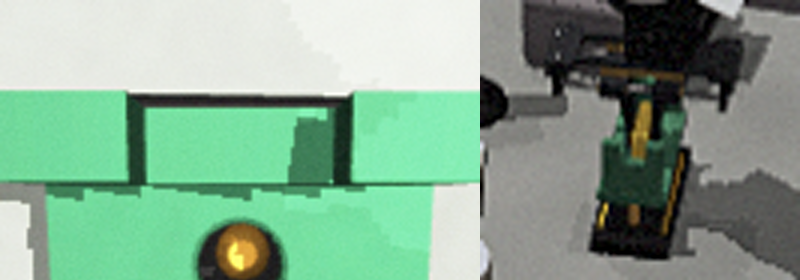

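The brass peg shows centred in the front hole at about (280,144). Now the exact offset.

Run:
```python
from h import *;import pickle
c=pickle.load(open("w3.pkl","rb"));h=hsv(c);H,S,V=[h[...,i].astype(int) for i in range(3)]
gr=(H>45)&(H<90)&(S>60)&(V>60);m=~gr;m[:, :255]=0;m[:,305:]=0;m[:125]=0;m[170:]=0
for a,ce,q in blobs(m,50)[:2]:
    print("hole",a,ce,q); P=onz(c,[q[0]],.0723)[0];print(P)
br=(H>10)&(H<32)&(S>90)&(V>60);br&=m.astype(bool)
for a,ce,q in blobs(br,20)[:1]:print("peg",a,ce,q,onz(c,[ce,q[0]],.042))
tp=br&(V>190)
for a,ce,q in blobs(tp,5)[:2]:print("bright",a,ce,q,onz(c,[ce],.044))
```

```text
hole 595 [279.57647059 147.8907563 ] ((279.70001220703125, 147.9000244140625), (27.280027389526367, 26.385601043701172), 63.43495178222656)
[ 0.61256623 -0.26660967  0.0723    ]
peg 265 [280.22641509 143.4490566 ] ((280.5, 143.5), (17.0, 17.0), 90.0) [[ 0.61291854 -0.2660518   0.042     ]
 [ 0.61309911 -0.26606101  0.042     ]]
bright 76 [280.01315789 144.35526316] ((280.5, 144.5), (9.0, 9.0), 0.0) [[ 0.61283207 -0.26651384  0.044     ]]
```

```bash
python3 -m pendant '[{"xyz":[0.3,0.3,12],"angular":[0,0,0]},{"xyz":[0,0,8],"angular":[0,0,0]},{"xyz":[0,0,6],"angular":[0,0,0]},{"xyz":[0,0,6],"angular":[0,0,0]},{"xyz":[0,0,4],"angular":[0,0,0]}]'
python3 -m pendant '[{"xyz":[0,0,4],"angular":[0,0,0]},{"xyz":[0,0,1.5],"angular":[0,0,0]},{"xyz":[0,0,0],"angular":[0,0,0]},{"xyz":[0,0,0],"angular":[0,0,0]},{"xyz":[0,0,0],"angular":[0,0,0]}]'
python3 -c "
from h import *
s,Rm,g=st();print(g,yaw(Rm[:,0]),s['opening'],s['contact_force'],s['torque'])"
```

```text
t: 7.85
eef_pos: [0.6213, -0.3217, 0.2253]
tcp_rot: [0.66, 0.751, -0.0, -0.0]
contact_force: [-0.6, -0.4, -2.3]
opening: 0.0154
t: 8.48
eef_pos: [0.6213, -0.3219, 0.2218]
tcp_rot: [0.66, 0.751, 0.0, 0.0]
contact_force: [-5.2, 3.5, 10.1]
opening: 0.0157
[ 0.62145993 -0.32178871  0.05780148] 97.42227222205508 0.01573205839472935 [-5.20610943  3.49303578 10.13910271] [ 0.68001294  1.3192002  -0.04707993]
```

```bash
python3 -m pendant '[{"xyz":[0,0,0],"angular":[0,0,0]},{"xyz":[0,0,0],"angular":[0,0,0]},{"xyz":[0,0,0],"angular":[0,0,0]},{"xyz":[0,0,0],"angular":[0,0,0]},{"xyz":[0,0,0],"angular":[0,0,0]}]' 0.8
python3 -m pendant '[{"xyz":[0,0,-10],"angular":[0,0,0]},{"xyz":[0,0,-40],"angular":[0,0,0]},{"xyz":[0,0,-50],"angular":[0,0,0]},{"xyz":[0,0,-50],"angular":[0,0,0]},{"xyz":[0,0,0],"angular":[0,0,0]}]'
python3 - <<'E'
from h import *
c=snap("wrist","w4");s,Rm,g=st();print(g,yaw(Rm[:,0]),s["opening"],s["contact_force"])
E
```

```text
t: 9.1
eef_pos: [0.6214, -0.3217, 0.2201]
tcp_rot: [0.66, 0.751, 0.0, -0.0]
contact_force: [0.9, 1.1, -0.4]
opening: 0.058
t: 9.72
eef_pos: [0.6216, -0.3227, 0.3759]
tcp_rot: [0.66, 0.751, 0.001, 0.004]
contact_force: [0.6, 0.9, -0.4]
opening: 0.0696
[ 0.6220417  -0.32241836  0.20894499] 97.41495758536172 0.06962273057274873 [-0.40147551 -0.30956567 -1.1446829 ]
```

View pics/w4.png

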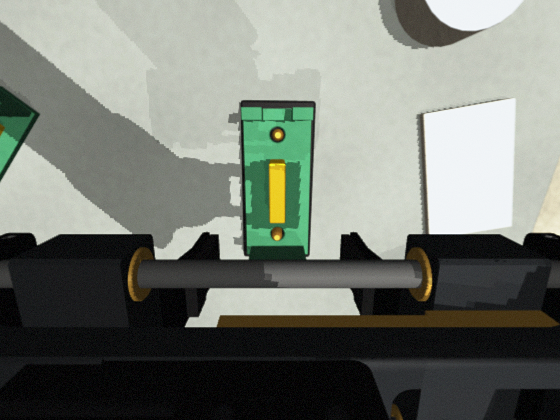

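Both brass pegs stand through the holes at (278,134) and (277,234), and the release height agrees with a full seat. Next, on to the tray.

```bash
python3 -m pendant '[{"xyz":[54,-4,0],"angular":[0,0,0]},{"xyz":[54,-4,0],"angular":[0,0,0]},{"xyz":[54,-4,0],"angular":[0,0,0]},{"xyz":[54,-4,0],"angular":[0,0,0]},{"xyz":[54,-4,0],"angular":[0,0,0]}]' 0.6
python3 -m pendant '[{"xyz":[54,-4,0],"angular":[0,0,0]},{"xyz":[54,-4,0],"angular":[0,0,0]},{"xyz":[54,-4,0],"angular":[0,0,0]},{"xyz":[54,-4,0],"angular":[0,0,0]},{"xyz":[0,0,0],"angular":[0,0,7.7]}]'
python3 -m pendant '[{"xyz":[0,0,0],"angular":[0,0,7.7]},{"xyz":[0,0,0],"angular":[0,0,0]},{"xyz":[0,0,0],"angular":[0,0,0]},{"xyz":[0,0,0],"angular":[0,0,0]},{"xyz":[0,0,0],"angular":[0,0,0]}]'
python3 - <<'E'
from h import *
c=snap("wrist","w5");s,Rm,g=st();print(g,yaw(Rm[:,0]),s["opening"],s["contact_force"])
E
```

```text
t: 10.4
eef_pos: [0.5657, -0.0546, 0.3693]
tcp_rot: [0.66, 0.752, -0.0, -0.001]
contact_force: [-0.2, 0.9, 0.5]
opening: 0.0524
t: 11.02
eef_pos: [0.5212, 0.1606, 0.369]
tcp_rot: [0.707, 0.707, -0.001, -0.001]
contact_force: [-0.2, -1.0, 0.1]
opening: 0.0523
t: 11.65
eef_pos: [0.5229, 0.1555, 0.3702]
tcp_rot: [0.754, 0.656, -0.0, -0.0]
contact_force: [-0.5, -0.3, -0.3]
opening: 0.0521
[0.52288406 0.15550754 0.20622441] 82.05176230443332 0.05195992687957433 [ 0.26168147 -0.03860224 -1.27926389]
```

View pics/w5.png

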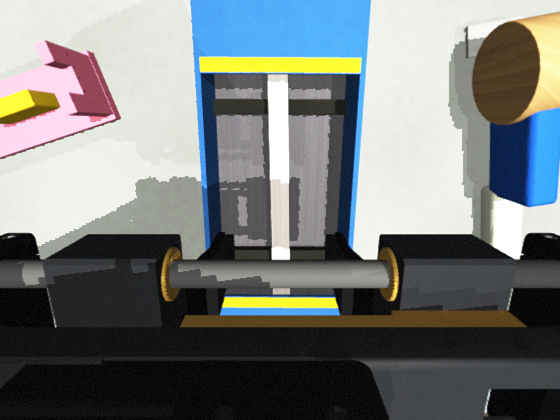

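The bar runs from (279,75) to (281,292). The mouth's stripe edges are at rows of about 72 and 297.

Run:
```python
from h import *;import pickle
c=pickle.load(open("w5.pkl","rb"));h=hsv(c);H,S,V=[h[...,i].astype(int) for i in range(3)]
g=np.median(c["frame"].astype(int),axis=2)
L=[]
for row in (85,105,125,145,165,240):
    x=np.where(g[row,255:305]>150)[0]+255
    if len(x):
        P=onz(c,[[x.min(),row],[x.max()+1,row]],.036);L.append(P.mean(0));print(row,x.min(),x.max(),P.mean(0).round(4),np.linalg.norm(P[1]-P[0]).round(4))
L=np.array(L);k=np.polyfit(L[:,1],L[:,0],1);print("bar yaw",90-np.degrees(np.arctan(k[0])),"x at y=.15,.16",np.polyval(k,[.15,.16]))
ye=(H>20)&(H<35)&(S>130)&(V>60)
for a,ce,q in blobs(ye,100)[:8]:
    if abs(ce[0]-280)<15:
        b=cv2.boxPoints(q);print(a,ce,b.round(0).tolist())
A=onz(c,[[280,73],[280,297]],.064);print(A,A.mean(0),np.linalg.norm(A[1]-A[0]))
W=onz(c,[[217,120],[343,120],[222,240],[340,240]],.064);print(W)
```

```text
85 267 287 [0.5343 0.2599 0.036 ] 0.0204
105 268 287 [0.5322 0.2415 0.036 ] 0.0197
125 269 300 [0.5365 0.2216 0.036 ] 0.0321
145 269 293 [0.5303 0.2025 0.036 ] 0.0255
165 261 304 [0.5291 0.1821 0.036 ] 0.0457
240 260 299 [0.5146 0.1002 0.036 ] 0.0443
bar yaw 82.75511381042583 x at y=.15,.16 [0.52296986 0.52424111]
2281 [279.13108286  64.4270057 ] [[200.0, 71.0], [200.0, 57.0], [360.0, 58.0], [360.0, 72.0]]
1079 [279.29193698 301.99165894] [[221.0, 306.0], [221.0, 296.0], [338.0, 298.0], [338.0, 308.0]]
[[0.53749167 0.26613723 0.064     ]
 [0.50717258 0.04690097 0.064     ]] [0.52233212 0.1565191  0.064     ] 0.22132281184490188
[[0.47526092 0.23470353 0.064     ]
 [0.58887044 0.21893524 0.064     ]
 [0.45806309 0.11926081 0.064     ]
 [0.57608767 0.10283095 0.064     ]]
```

```bash
python3 -m pendant '[{"xyz":[0,1.3,40],"angular":[0,0,-1.4]},{"xyz":[0,0,50],"angular":[0,0,0]},{"xyz":[0,0,50],"angular":[0,0,0]},{"xyz":[0,0,25],"angular":[0,0,0]},{"xyz":[0,0,10],"angular":[0,0,0]}]'
python3 -m pendant '[{"xyz":[0,0,0],"angular":[0,0,0]},{"xyz":[0,0,0],"angular":[0,0,0]},{"xyz":[0,0,0],"angular":[0,0,0]},{"xyz":[0,0,0],"angular":[0,0,0]},{"xyz":[0,0,0],"angular":[0,0,0]}]' 0 60
python3 -m pendant '[{"xyz":[0,0,0],"angular":[0,0,0]},{"xyz":[0,0,0],"angular":[0,0,0]},{"xyz":[0,0,0],"angular":[0,0,0]},{"xyz":[0,0,-6],"angular":[0,0,0]},{"xyz":[0,0,-4],"angular":[0,0,0]}]'
python3 -c "
from h import *
s,Rm,g=st();print(g,yaw(Rm[:,0]),s['opening'],s['contact_force'])"
```

```text
t: 12.32
eef_pos: [0.5238, 0.1552, 0.1939]
tcp_rot: [0.746, 0.666, -0.001, -0.0]
contact_force: [0.5, 0.2, 0.4]
opening: 0.0522
t: 12.95
eef_pos: [0.5243, 0.1555, 0.1958]
tcp_rot: [0.747, 0.665, 0.0, -0.0]
contact_force: [-2.9, -0.4, 5.5]
opening: 0.0196
t: 13.58
eef_pos: [0.5242, 0.1553, 0.2055]
tcp_rot: [0.747, 0.665, 0.0, 0.0]
contact_force: [0.2, 0.1, -2.6]
opening: 0.0198
[0.52417585 0.15530074 0.04152331] 83.4230669646211 0.01977877543426363 [ 0.17165179  0.06183091 -2.56684815]
```

```bash
python3 -m pendant '[{"xyz":[-10,0,0],"angular":[0,0,0]},{"xyz":[-12,0,0],"angular":[0,0,0]},{"xyz":[-10,0,0],"angular":[0,0,0]},{"xyz":[0,0,0],"angular":[0,0,0]},{"xyz":[0,0,0],"angular":[0,0,0]}]'
python3 - <<'E'
from h import *
c=snap("wrist","w6");s,Rm,g=st();print(g,yaw(Rm[:,0]),s["opening"],s["contact_force"])
h=hsv(c);H,S,V=[h[...,i].astype(int) for i in range(3)]
col=c["frame"][0:150:4,279];print([(4*i,*map(int,v)) for i,v in enumerate(col)])
cv2.imwrite("pics/c6.png",cv2.resize(c["frame"][:260,150:410],None,fx=2,fy=2)[:,:,::-1])
E
```

```text
t: 14.2
eef_pos: [0.5205, 0.1238, 0.2052]
tcp_rot: [0.746, 0.665, 0.0, -0.0]
contact_force: [-0.2, 0.3, -2.7]
opening: 0.0196
[0.52049109 0.12404693 0.04121466] 83.44988006064958 0.019628062776090884 [ 0.02091875  0.15269183 -2.11928426]
[(0, 253, 254, 254), (4, 253, 254, 254), (8, 253, 254, 254), (12, 253, 254, 254), (16, 253, 254, 254), (20, 253, 254, 254), (24, 253, 254, 254), (28, 253, 254, 254), (32, 253, 254, 254), (36, 253, 254, 254), (40, 253, 254, 254), (44, 253, 254, 254), (48, 253, 254, 254), (52, 253, 254, 254), (56, 253, 254, 254), (60, 253, 254, 254), (64, 253, 254, 254), (68, 253, 254, 254), (72, 253, 254, 254), (76, 253, 254, 254), (80, 253, 254, 254), (84, 253, 254, 254), (88, 253, 254, 254), (92, 253, 254, 254), (96, 253, 254, 254), (100, 253, 254, 254), (104, 253, 254, 254), (108, 253, 254, 254), (112, 253, 254, 254), (116, 253, 254, 254), (120, 253, 254, 254), (124, 253, 254, 254), (128, 253, 254, 254), (132, 253, 254, 254), (136, 253, 254, 254), (140, 253, 254, 254), (144, 253, 254, 254), (148, 253, 254, 254)]
```

View pics/c6.png

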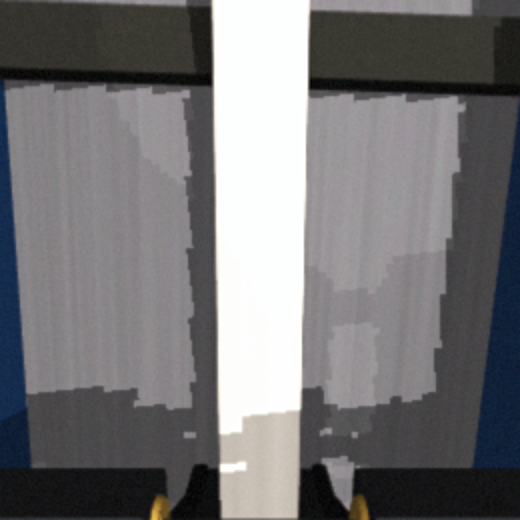

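The wrist camera sees only the bar's middle here, so I look for the orange end in the top and side views.

Run:
```python
from h import *
s,Rm,g=st();P=[g+Rm@[d,0,.005-.010] for d in(.08,.1,.12,.14,.15)]
ims=[]
for n in("top","side"):
    c=snap(n,n[0]+"7");p=proj(c,P);print(n,p.round(1).tolist())
    x,y=p[2].astype(int);cr=c["frame"][y-35:y+35,x-50:x+50];ims.append(cv2.resize(cr,None,fx=4,fy=4,interpolation=2));print("crop origin",x-50,y-35)
cv2.imwrite("pics/c7.png",np.hstack(ims)[:,:,::-1])
```

```text
top [[204.5, 206.4], [198.7, 205.9], [192.8, 205.4], [187.0, 204.9], [184.1, 204.6]]
crop origin 142 170
side [[263.8, 261.6], [261.4, 265.8], [258.8, 270.1], [256.3, 274.4], [254.9, 276.7]]
crop origin 208 235
```

View pics/c7.png

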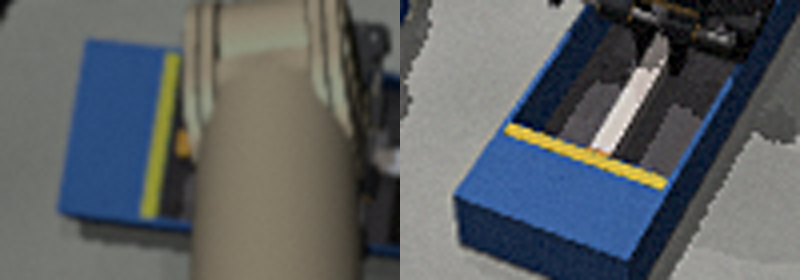

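The orange end shows clear of the cover in the top view at about (188,205), so the grasp is within about 5 mm of the bar's centre. I'll slide a little further, then tilt the +y end up.

```bash
python3 -m pendant '[{"xyz":[-8,0,0],"angular":[0,0,0]},{"xyz":[-12.1,0,-6],"angular":[0,4.25,0]},{"xyz":[-11.7,0,-6],"angular":[0,4.25,0]},{"xyz":[-11.2,0,-6],"angular":[0,4.25,0]},{"xyz":[-10.7,0,-6],"angular":[0,4.25,0]}]'
python3 -m pendant '[{"xyz":[0,0,0],"angular":[0,0,0]},{"xyz":[0,0,0],"angular":[0,0,0]},{"xyz":[0,0,0],"angular":[0,0,0]},{"xyz":[0,0,0],"angular":[0,0,0]},{"xyz":[0,0,0],"angular":[0,0,0]}]'
python3 -c "
from h import *
s,Rm,g=st();print(g,yaw(Rm[:,0]),'x axis',Rm[:,0],s['opening'],s['contact_force'],s['torque'])
e=np.array([np.cos(np.radians(82)),np.sin(np.radians(82))]);C=g+Rm@[0,0,.005];m=np.array([.5225,.156])
for d in(-.14,0,.14):
  p=C+Rm@[d,0,0];print(d,'tray y',(p[:2]-m)@e,'z',p[2])"
```

```text
t: 14.98
eef_pos: [0.514, 0.0671, 0.2243]
tcp_rot: [0.738, 0.658, 0.111, -0.099]
contact_force: [-0.5, 0.7, -3.0]
opening: 0.0199
t: 15.6
eef_pos: [0.5141, 0.0684, 0.224]
tcp_rot: [0.738, 0.658, 0.11, -0.098]
contact_force: [0.4, -0.3, -1.3]
opening: 0.0197
[0.5195101  0.11597958 0.0671935 ] 83.46180208913114 x axis [0.10889795 0.95015275 0.29214891] 0.01971026248137241 [ 0.43395442 -0.30522639 -1.32441404] [-0.53246516  0.14802772 -0.01920093]
-0.14 tray y -0.17243542839686632 z 0.021510791444761222
0 tray y -0.0385868052053573 z 0.0624116394213379
0.14 tray y 0.09526181798615171 z 0.10331248739791457
```

```bash
python3 -m pendant '[{"xyz":[20,0,0],"angular":[0,0,0]},{"xyz":[25,0,0],"angular":[0,0,0]},{"xyz":[25,0,0],"angular":[0,0,0]},{"xyz":[15,0,0],"angular":[0,0,0]},{"xyz":[0,0,0],"angular":[0,0,0]}]'
python3 -m pendant '[{"xyz":[9,0,-29],"angular":[0,0,0]},{"xyz":[15,0,-48],"angular":[0,0,0]},{"xyz":[15,0,-48],"angular":[0,0,0]},{"xyz":[15,0,-48],"angular":[0,0,0]},{"xyz":[0,0,0],"angular":[0,0,0]}]'
python3 - <<'E'
from h import *
s,Rm,g=st();print(g,yaw(Rm[:,0]),'x axis',Rm[:,0],s['opening'],s['contact_force'],s['torque'])
E
```

```text
t: 16.23
eef_pos: [0.5234, 0.1496, 0.2491]
tcp_rot: [0.738, 0.659, 0.11, -0.098]
contact_force: [0.4, 0.6, -2.4]
opening: 0.0195
t: 16.85
eef_pos: [0.5244, 0.1484, 0.4339]
tcp_rot: [0.738, 0.658, 0.114, -0.097]
contact_force: [0.7, -0.1, -2.8]
opening: 0.0192
[0.53087954 0.19646449 0.27722471] 83.42976625289 x axis [0.10930954 0.94905283 0.2955506 ] 0.01923498930959576 [ 0.71877066 -0.06436394 -2.83572226] [-0.57212489  0.0508339  -0.04307156]
```

```bash
python3 -m pendant '[{"xyz":[12.1,0,0.4],"angular":[0,-4.3,0]},{"xyz":[12.1,0,0.4],"angular":[0,-4.3,0]},{"xyz":[12.1,0,0.4],"angular":[0,-4.2,0]},{"xyz":[12.1,0,0.4],"angular":[0,-4.2,0]},{"xyz":[-30,9,0],"angular":[0,0,0]}]'
python3 -m pendant '[{"xyz":[-53,15.5,0],"angular":[0,0,0]},{"xyz":[-53,15.5,0],"angular":[0,0,0]},{"xyz":[-53,15.5,0],"angular":[0,0,0]},{"xyz":[-53,15.5,0],"angular":[0,0,0]},{"xyz":[-53,15.5,0],"angular":[0,0,0]}]'
python3 -m pendant '[{"xyz":[-53,15.5,0],"angular":[0,0,0]},{"xyz":[-53,15.5,0],"angular":[0,0,0]},{"xyz":[-53,15.5,0],"angular":[0,0,0]},{"xyz":[-50,16,0],"angular":[0,0,0]},{"xyz":[0,0,0],"angular":[0,0,-7]}]'
python3 -m pendant '[{"xyz":[0,0,0],"angular":[0,0,-7]},{"xyz":[0,0,0],"angular":[0,0,0]},{"xyz":[0,0,0],"angular":[0,0,0]},{"xyz":[0,0,0],"angular":[0,0,0]},{"xyz":[0,0,0],"angular":[0,0,0]}]'
python3 - <<'E'
from h import *
s,Rm,g=st();print(g,yaw(Rm[:,0]),'x',Rm[:,0],'z',Rm[:,2],s['opening'],s['contact_force'],s['torque'])
w=np.array([.6215,-.3218,.197]);print("move mm in tool",Rm.T@(w-g)*1000)
for n in("top","side"):
    c=snap(n,n[0]+"8");P=[g+Rm@[d,0,.005] for d in(-.14,0,.14)];print(n,proj(c,P).round(1).tolist())
    h=hsv(c);H,S,V=[h[...,i].astype(int) for i in range(3)]
    o=(H>=3)&(H<19)&(S>110)&(V>90)
    for a,ce,q in blobs(o,4):
        if min(np.linalg.norm(proj(c,P)-ce,axis=1))<25:print(a,ce.round(1),np.round(q[1],1))
c=snap("side","s9");x,y=proj(c,[g])[0].astype(int)
cv2.imwrite("pics/c8.png",cv2.resize(c["frame"][max(0,y-70):y+80,x-100:x+100],None,fx=4,fy=4,interpolation=2)[:,:,::-1]);print(x-100,max(0,y-70))
E
```

```text
t: 17.48
eef_pos: [0.5338, 0.1693, 0.435]
tcp_rot: [0.744, 0.668, -0.002, -0.001]
contact_force: [0.1, -0.9, -2.7]
opening: 0.0196
t: 18.1
eef_pos: [0.5806, -0.1084, 0.4358]
tcp_rot: [0.747, 0.665, -0.001, -0.001]
contact_force: [1.2, 0.5, -2.1]
opening: 0.0192
t: 18.73
eef_pos: [0.6172, -0.3264, 0.4342]
tcp_rot: [0.706, 0.708, -0.003, -0.001]
contact_force: [0.5, 0.6, -1.5]
opening: 0.0196
t: 19.35
eef_pos: [0.6193, -0.3204, 0.4374]
tcp_rot: [0.66, 0.751, 0.0, -0.0]
contact_force: [-0.2, 0.4, -1.8]
opening: 0.0199
[ 0.6193     -0.32037157  0.27337771] 97.39590954158678 x [-1.28724798e-01  9.91680347e-01  1.26403891e-04] z [-8.24259183e-05  1.16765075e-04 -9.99999990e-01] 0.01990500201441673 [-0.23538434  0.44578438 -1.78330673] [-0.1086695  -0.02728663 -0.01431798]
move mm in tool [-1.70939471  2.00291262 76.37735699]
top [[421.6, 149.6], [374.3, 156.6], [325.9, 164.0]]
23 [419.3 150.4] [5.4 4.5]
4 [325.2 161.5] [0.6 3.2]
side [[286.7, 102.9], [281.7, 120.0], [276.1, 139.4]]
29 [275.8 139.1] [6. 5.]
181 48
```

View pics/c8.png

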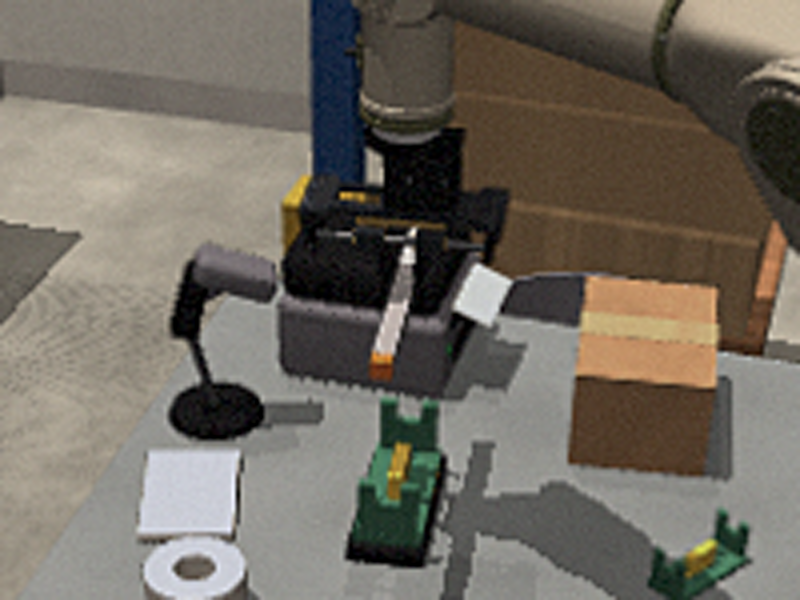

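The bar is held level above the cradle. The orange +y cap is at about (382,365) in the crop, lined up over the seated cradle at (400,500). I'll make the final approach.

```bash
python3 -m pendant '[{"xyz":[0,2,20],"angular":[0,0,0]},{"xyz":[0,0,25],"angular":[0,0,0]},{"xyz":[0,0,18],"angular":[0,0,0]},{"xyz":[0,0,9],"angular":[0,0,0]},{"xyz":[0,0,0],"angular":[0,0,0]}]'
python3 -m pendant '[{"xyz":[0,0,0],"angular":[0,0,0]},{"xyz":[0,0,0],"angular":[0,0,0]},{"xyz":[0,0,0],"angular":[0,0,0]},{"xyz":[0,0,0],"angular":[0,0,0]},{"xyz":[0,0,0],"angular":[0,0,0]}]'
python3 - <<'E'
from h import *
s,Rm,g=st();print(g,yaw(Rm[:,0]),'x',Rm[:,0].round(4),s['opening'],s['contact_force'],abs(s['dq']).max())
c=snap("side","s10");x,y=proj(c,[g])[0].astype(int)
d=snap("top","t10");u,v=proj(d,[g])[0].astype(int)
a=cv2.resize(c["frame"][y-50:y+50,x-50:x+50],None,fx=4,fy=4,interpolation=2)
b=cv2.resize(d["frame"][v-50:v+50,u-50:u+50],None,fx=4,fy=4,interpolation=2)
cv2.imwrite("pics/c10.png",np.hstack([a,b])[:,:,::-1])
P=[g+Rm@[e,0,.005] for e in(-.133,.133)]
for n,c in(("side",c),("top",d)):
    p=proj(c,P);h=hsv(c);H,S,V=[h[...,i].astype(int) for i in range(3)];o=(H>=3)&(H<19)&(S>110)&(V>90)
    print(n,"expected caps",p.round(1).tolist(),[(a,ce.round(1).tolist()) for a,ce,q in blobs(o,4) if min(np.linalg.norm(p-ce,axis=1))<12])
E
```

```text
t: 20.12
eef_pos: [0.6212, -0.3202, 0.3649]
tcp_rot: [0.66, 0.751, -0.0, -0.0]
contact_force: [-0.3, 0.2, -0.9]
opening: 0.0193
t: 20.75
eef_pos: [0.6213, -0.3203, 0.3655]
tcp_rot: [0.66, 0.751, 0.0, 0.0]
contact_force: [0.9, -0.3, -1.1]
opening: 0.0194
[ 0.62129168 -0.32030033  0.20153967] 97.4200083361286 x [-0.1291  0.9916  0.    ] 0.01940690292367802 [ 0.91729817 -0.29265587 -1.10018876] 0.0020666143399199017
side expected caps [[285.6, 119.0], [275.8, 154.7]] [(np.int32(32), [275.3, 155.3])]
top expected caps [[411.0, 156.6], [325.3, 169.7]] [(np.int32(24), [410.6, 156.6])]
```

View pics/c10.png

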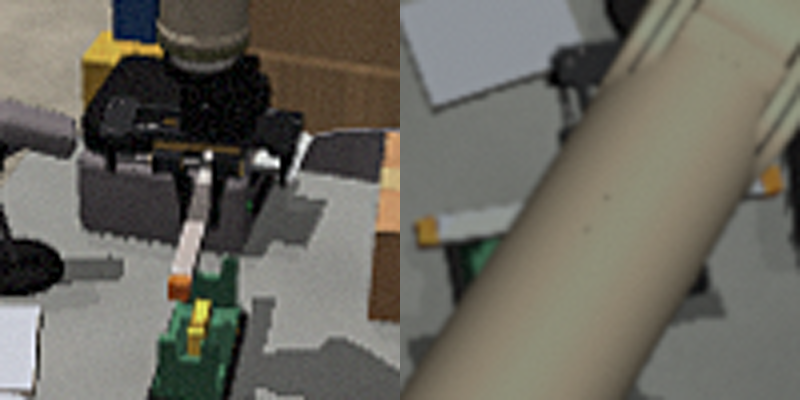

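The caps match their expected pixels to within a pixel. The bar is level, still and clear of everything, so I hand in.

```bash
python3 -c "
from bench import r
print(r.sign_off())"
```

```text
the job is handed in; nothing more can be done
None
```

I seated the green cradle on the base and let go of it. I then took the spindle out of the tray end first, and the arm is now holding it still over the cradle. The job was handed in at about 21 s of the 64 s allowed.

**Cradle:** I gripped it by the fin and lowered it until it rested on the base with about 10 N. The grip height was 57.8 mm, against 57.7 mm expected for a full seat. The wrist picture after release showed both brass pegs through the holes.

**Spindle:** I slid it 40 mm along the tray, tilted it 17°, and drew it out along its own axis. The force readings showed no contact with the tray on the way out.

**Final check:**

| Quantity | Measured |
|---|---|
| Bar direction | 97.4°, the same as the seated cradle |
| Level | slope below 0.01° |
| Bar centre height | about 0.197 m, roughly 10.5 cm above the cradle's top |
| Sideways offset from the cradle's axis | about 0.4 mm |
| Grasp point offset along the bar line | 1.5 mm |
| Joint speeds | about 0.002 rad/s |

The orange end caps appeared within 1 pixel of where they were expected in both the side and top views.

**Uncertainty:** The top camera read about 5 mm off in y compared with where the cradle and base turned out to be. The bar's lengthwise centring is therefore only known to about 5 mm. No other check disagreed.

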